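# Turn the reversed specimen holder round in its rack

### The job

Three specimen holders stand in the white rack on the black tray, but one is in backwards: its stud is at the opposite end from the other two. Pull that holder up out of its slot, turn it end for end, and lower it back into the same slot until it is fully home, so that all three studs point the same way. Do not drop it in, and leave the other two holders where they are.

Things in the scene. Friction and masses are not known exactly. Their poses are not given: they have to be found in the camera images.
- reversed_grip (a point): reversed holder, loose, 150 g: aluminium block 90x18x24 high; on its middle a grey grip fin 44 long, 12 wide, 34 high; at one end, 36 from the middle, a stud with a round brass head 20 across, 22 high. Site: fin centre, 17 below its top, 17 above the block, 41 above the underside. x: along the holder to the stud; y: across; z up. Starts with x opposite to the rack's x, must end along it. Seated: point 19 above the rack's top.
- rack_edge (a point): middle of the top far edge of the fixed white rack, 150 (x) by 250 (y) by 30 high, on a black tray (rim 14 high). x: along the slots, out from the rack; y: along the edge; z up. Three slots, 108 long (x), 30 wide, 22 deep, 3 chamfers; centres at x = -75, y = -75, 0, +75 from this point. A holder's play: about 9 each end, 6 each side.
- neighbour1_grip (a point): loose; a copy of the reversed holder in shape and size, standing in another slot of the rack the right way round (stud towards the rack's +x long edge). The point is at the centre of its grip fin, axes as for the reversed holder. To be left alone.
- neighbour2_grip (a point): loose; a copy of the reversed holder in shape and size, standing in another slot of the rack the right way round (stud towards the rack's +x long edge). The point is at the centre of its grip fin, axes as for the reversed holder. To be left alone.
There are look-alikes about, which are no part of the job. Leave any green look-alike of the part that bears reversed_grip alone.

How it is judged:
By the outcome, as a careful person would: the job done as asked, in the order asked, and still so for the second after the job is handed in, with the robot touching nothing.
It also fails if it takes over 38 s, if anything falls off the work surface, if the arm or the gripper's body presses on something with over 40 N, if the wrist force passes 120 N, or if a joint passes its speed limit or range.

### The arm

A 7-joint arm with a two-finger parallel gripper is mounted at the origin on the work surface. World frame = base frame: x ahead of the robot, y to its left, z up, the work surface at z = 0. Lengths are in m, angles in rad, forces in N, time in s.
With the tool pointing down it reaches from about 0.4 to 0.85 m from the base axis. Payload 10.4 kg.
Tool frame: the origin (TCP) lies between the finger pads; the fingertips stand ahead of it and the grasp point (between the pads) lies 3 mm ahead of it (r.tips_ahead is the z of the fingertips in the tool frame, in m); z points along the fingers, y is the line along which they close (so a half turn about z gives the same grasp; the last joint's range is limited). The gripper opens to 87 mm and grips with 3 to 60 N. Pads are 19 mm wide; open, the fingers measure 117 mm over their backs; the gripper's body (75 mm by 190 mm) begins 51 mm behind the grasp point.
Start: joints at [-1.289, 0.332, -0.065, 1.46, 0.022, 1.35, -0.088], TCP at [0.188, 0.596, 0.215] pointing down, gripper open.
Joint ranges: [-2.6, 2.6], [-0.5, 2.12], [-1.47, 1.34], [0.16, 2.42], [-1.27, 4.41], [0.06, 2.06], [-2.6, 2.6]. Speed limits (rad/s): [2.22, 2.22, 2.79, 2.79, 3.14, 3.14, 3.14].

### API

Orientations are given as a unit quaternion [x, y, z, w].
In Python, from bench import telemetry, camera, get_calibration, r gives the robot as it stands.
- The arm moves only by the tool drive_tool, never from a script. Its argument "series" is one flat list of numbers, 7 for each row, row after row: the turn, a rotation vector about the tool's x, y, z in units of 5 degrees (1.0 is 5 degrees), then the shift along the tool's x, y, z in units of 40 mm (1.0 is 40 mm), then the opening, from -1 (shut) to 1 (fully open). A call has 1 to 10 rows; each row is the pose to reach, as a shift and turn from the pose commanded when the call began, along the tool's axes at that moment; what a row does not reach only later rows make up. A row lasts 1/12 s, in which the tool goes at most 41.7 mm and 7.16 degrees, less where a joint would pass 70% of its speed; a pose out of reach is approached as far as the arm can. A call with a gripper value outside its range is refused whole. The fingers move at their own pace and stop on an object; "grip_force" is the grip in N (left out, the last holds). Time passes only in rows, so rows that repeat a pose let the fingers close. It gives the time, the measured TCP pose, the force, the opening and the grip force at its end, in the units of the state.
- telemetry.read_state(): the state, without advancing time (a new reading comes with each control period).
- camera(name): name is "side" or "top" or "wrist"; returns the picture (400x640x3 uint8, red, green, blue); there is no depth.
- get_calibration(name): a dict with "fovy" (degrees; the focal length in pixels is half the picture's height over the tangent of half this angle, whatever the lens; pixels are square), "cx", "cy" (the principal point, pixels), "xyz" and "rotation" of the camera in the world. Camera axes: x right, y up, looking along -z (the intrinsics and any distortion apply to the point x, -y, -z); pixel columns grow to the right and rows downward; lengths in m; the calibration is good to about 2 mm. A picture is of the moment at which its call begins: read the wrist's pose just before it. get_calibration takes no time and is no camera call; for the wrist camera it gives the pose at the moment of the call.
- r.close_job(): hands the job in; it is judged then, once.
The state is a dict: "time": time; "joint_positions": joint angles; "joint_vel": joint speeds; "joint_torque": joint torques, N m; "ee_pos": TCP position; "eef_rot": TCP orientation; "ft_force": force on the tool from outside, world axes, zero at the start; "torque": the same for the moment, N m; "width": finger opening in m; "grip_force": force on a finger pad.
Only numpy, scipy, OpenCV 4.12 (cv2) and the standard library are available. Lean on these libraries where they do the work, as an engineer would, in place of code of your own. Each camera call takes 0.05 s, during which the arm holds its last target. There are 200 camera calls.

## Working session

There is one attempt and no reset: what is moved stays moved. The work goes in short steps, Python scripts to look and compute and a tool call to move; the robot and the scene stay as the last step left them, time stands still between calls to the robot, and variables do not carry over. Pictures are saved under pics/ and viewed, at most 10 in all, crops included, and the job is handed in when it is done.

Besides the shell and the picture viewer there is one more tool, called after "Emit:" by a JSON object that holds its "name" and its "arguments", one argument or row to a line. drive_tool: Moves the arm, as the interface text tells. Its arguments: {"type":"object","properties":{"series":{"type":"array"},"grip_force":{"type":"number"}},"required":["series"]}

```bash
mkdir -p pics; ls
python3 - <<'E'
from bench import telemetry,camera,get_calibration,r
import cv2
for n in("side","top"):
    cv2.imwrite(f"pics/{n}0.png",camera(n)[:,:,::-1]); print(n,get_calibration(n))
s=telemetry.read_state();print(s,r.tips_ahead);print(get_calibration("wrist"))
E
```

```text
pics
side {'fovy': 45.05616620456895, 'cx': 311.74529447163667, 'cy': 200.98550144728736, 'xyz': array([ 0.10755648, -0.6131515 ,  0.53910089]), 'rotation': array([ 0.4377395 , -0.15514164, -0.27988392,  0.84022627])}
top {'fovy': 55.48475110502751, 'cx': 318.45088345316736, 'cy': 195.91298923591705, 'xyz': array([ 0.40636645, -0.07107753,  0.85751417]), 'rotation': array([ 0.07539871, -0.06309522, -0.69741959,  0.70988727])}
{'time': 0.1, 'joint_positions': array([-1.28859623,  0.33284299, -0.06469047,  1.46084459,  0.02158413,
        1.34988497, -0.08852874]), 'joint_vel': array([ 0.0003739 , -0.00290039,  0.00032282, -0.00121749,  0.00030338,
       -0.00079906,  0.00121999]), 'joint_torque': array([ 1.34620415e-03, -6.24541426e+01,  2.45602144e-02, -3.90716600e+01,
       -6.14948873e-02,  3.66137666e-02,  6.05639980e-05]), 'ee_pos': array([0.18746318, 0.59585967, 0.21471812]), 'eef_rot': array([ 1.51821781e-01,  9.88407676e-01, -6.38177455e-04, -7.57973146e-05]), 'ft_force': array([-0.49032274,  0.01398589, -1.1534559 ]), 'torque': array([ 0.00926559, -0.01520561,  0.01673625]), 'grip_force': 0.0, 'width': 0.08651536710521839} 0.022
{'fovy': 64.19364517166642, 'cx': 321.5612905267018, 'cy': 196.6968817198284, 'xyz': array([0.11342481, 0.61875732, 0.38346639]), 'rotation': array([-0.11496055, -0.08331729,  0.58550686,  0.79813785])}
```

View pics/side0.png

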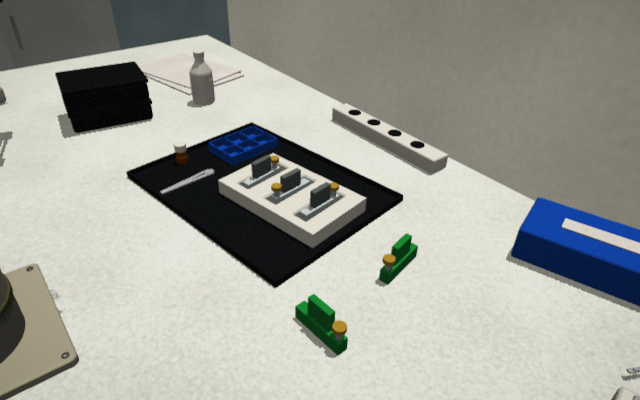

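View pics/top0.png

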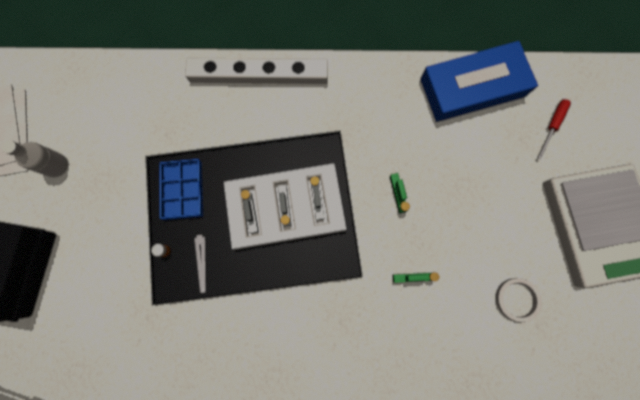

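The candidates in the top picture are the grey holders at (249,210), (284,205) and (317,197), and the green look-alikes at (400,193) and (415,278). The middle holder at (284,205) has its brass head at the opposite end (the bottom) from the other two, so I choose that one. I'll check it in a close crop.

Run:
```python
import cv2
a=cv2.imread("pics/top0.png")[150:260,210:360];b=cv2.imread("pics/side0.png")[145:250,210:375]
a=cv2.resize(a,None,fx=5,fy=5,interpolation=cv2.INTER_CUBIC)
b=cv2.resize(b,None,fx=4.8,fy=4.8,interpolation=cv2.INTER_CUBIC)
cv2.imwrite("pics/topc.png",a);cv2.imwrite("pics/sidec.png",b)
```

```text
(no output)
```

View pics/topc.png

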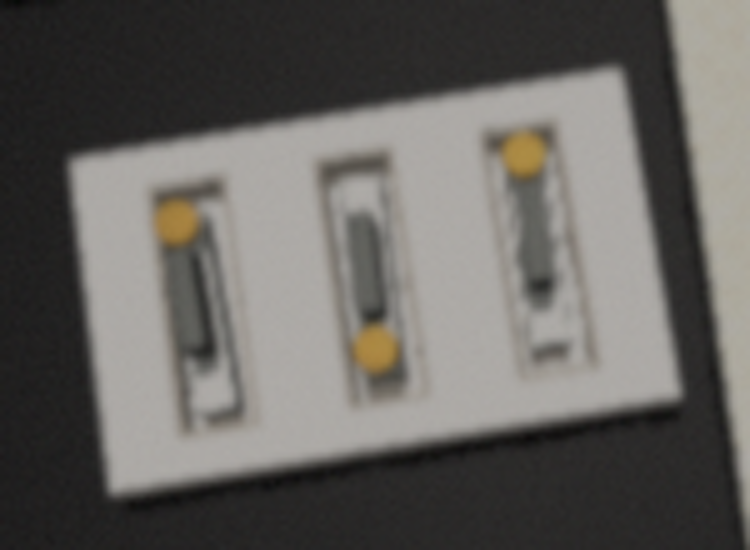

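View pics/sidec.png

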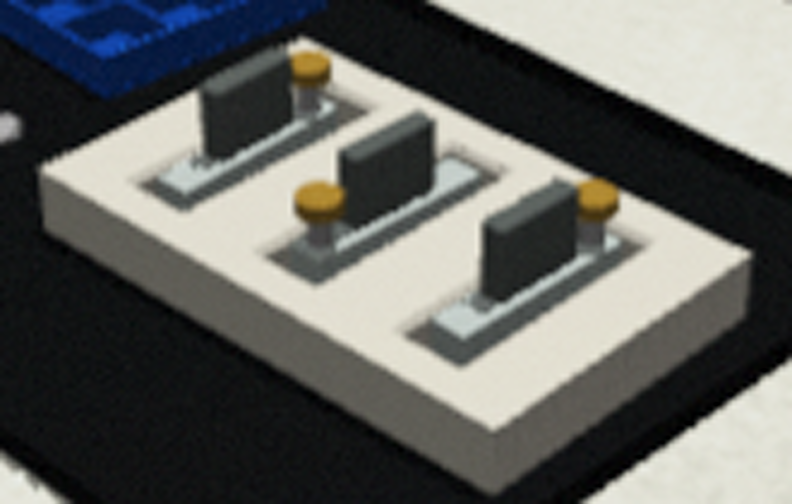

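The crops confirm it: the middle holder has its stud toward the near long edge, while the other two have theirs toward the far edge. Next I'll fit the rack pose from its corners in both views.

```bash
cat > h.py <<'E'
import numpy as np
from bench import telemetry,camera,get_calibration,r
from scipy.spatial.transform import Rotation as R
def proj(c,P):
    f=200/np.tan(np.radians(c["fovy"]/2))
    q=R.from_quat(c["rotation"]).inv().apply(np.asarray(P)-c["xyz"])
    return np.c_[c["cx"]-f*q[:,0]/q[:,2],c["cy"]+f*q[:,1]/q[:,2]]
def rackpts(p,L):  # p=x,y,z(top),yaw of rack_edge; L local points
    return R.from_euler("z",p[3]).apply(L)+p[:3]
E
python3 - <<'E'
from h import *
from scipy.optimize import least_squares
t=(np.array([[70,157],[622,68],[682,400],[108,496]])+.5)/5-.5+[210,150]
s=(np.array([[300,38],[750,258],[492,430],[40,172]])+.5)/4.8-.5+[210,145]
T,S=get_calibration("top"),get_calibration("side")
# top image: up=far(+x). left/right y sign: x cross
L=np.array([[0,.125,0],[0,-.125,0],[-.15,-.125,0],[-.15,.125,0]])
for nm,cs in(("both",((T,t),(S,s))),("top",((T,t),)),("side",((S,s),))):
    f=lambda p:np.concatenate([(proj(c,rackpts(p,L))-o).ravel() for c,o in cs])
    q=least_squares(f,[.5,0,.03,0]);print(nm,q.x.round(4),f(q.x).round(1))
    if nm=="both":
        P=q.x
sites=rackpts(P,[[-.075,0,.019]]);print("site",sites)
print("head", rackpts(P,[[-.075-.036,0,.024]]))
p=proj(T,rackpts(P,[[-.075-.036,0,.024],[-.075,0,.036],[-.039,.075,.024],[-.039,-.075,.024]]));print((p-[210,150])*5)
p=proj(S,rackpts(P,[[-.075-.036,0,.024],[-.075,0,.036],[-.039,.075,.024],[-.039,-.075,.024]]));print((p-[210,145])*4.8)
E
```

```text
both [0.622  0.0346 0.0338 0.1835] [ 0.   0.6 -0.1  0.3 -0.2 -0.4  0.4 -0.5  0.5  0.3  0.1 -0.4 -0.1  0.5
 -0.6 -0.6]
top [0.6212 0.0339 0.0384 0.1814] [-0.3  0.3  0.2  0.1  0.  -0.1 -0.  -0.3]
side [0.6241 0.0378 0.0312 0.187 ] [ 0.4  0.6 -0.2 -0.5  0.1  0.3 -0.3 -0.4]
site [[0.54823779 0.02086847 0.05278122]]
head [[0.51284214 0.01429976 0.05778122]]
[[375.29033806 347.94685472]
 [359.90351328 260.54969811]
 [178.91973789 212.96387406]
 [522.30512555 156.33191704]]
[[316.96809148 194.5140584 ]
 [382.4375422  132.25264512]
 [314.73259851  60.21617661]
 [588.10503413 193.8238062 ]]
```

```bash
cat >> h.py <<'E'
def units(x,y,z,yaw_y):  # tool pointing down at xyz, tool y axis along azimuth yaw_y (deg)
    s=telemetry.read_state();R0=R.from_quat(s["eef_rot"]);a=np.radians(yaw_y)
    Y=np.array([np.cos(a),np.sin(a),0]);Z=np.array([0,0,-1.]);G=R.from_matrix(np.c_[np.cross(Y,Z),Y,Z])
    print("t",s["time"],"turn",np.degrees((R0.inv()*G).as_rotvec()).round(2)/5,"shift",(R0.inv().apply(np.array([x,y,z])-s["ee_pos"])/.04).round(3))
E
python3 -c "
from h import *
units(.548,.021,.2,100.5)"
```

```text
t 0.1 turn [-1.400e-02 -4.000e-03 -5.594e+00] shift [-12.911 -11.003   0.383]
```

Emit:
{"name": "drive_tool", "arguments": {
  "series": [0,0,-0.3,-0.4,-0.35,0,0.1,0,0,-0.8,-1.1,-0.95,0,0.1,0,0,-1.4,-1.85,-1.6,0,0.1,0,0,-2,-2.6,-2.2,0.1,0.1,0,0,-2.6,-3.35,-2.85,0.1,0.1,0,0,-3.2,-4.1,-3.5,0.1,0.1,0,0,-3.8,-4.85,-4.1,0.1,0.1,0,0,-4.4,-5.6,-4.75,0.2,0.1,0,0,-5,-6.35,-5.4,0.2,0.1,0,0,-5.6,-7.1,-6.05,0.2,0.1]
}}

```text
time: 0.93
ee_pos: [0.3863, 0.2781, 0.2071]
eef_rot: [-0.093, 0.996, -0.0, -0.0]
ft_force: [0.7, 1.1, 0.0]
width: 0.0481
grip_force: 0.0
```

```bash
python3 -c "
from h import *
units(.548,.021,.2,100.5);print(telemetry.read_state()['joint_positions'].round(2))"
```

```text
t 0.9333 turn [-0.    -0.006  0.036] shift [-2.782 -7.066  0.177]
[-0.87  0.    0.15  1.86 -0.    1.28  1.04]
```

Emit:
{"name": "drive_tool", "arguments": {
  "series": [0,0,0,-0.3,-0.75,0,0.1,0,0,0,-0.6,-1.5,0,0.1,0,0,0,-0.9,-2.3,0,0.1,0,0,0,-1.2,-3.1,0.1,0.1,0,0,0,-1.5,-3.9,0.1,0.1,0,0,0,-1.85,-4.7,0.1,0.1,0,0,0,-2.2,-5.5,0.1,0.1,0,0,0,-2.5,-6.3,0.2,0.1,0,0,0,-2.7,-6.9,0.2,0.1,0,0,0,-2.78,-7.07,0.18,0.1]
}}

```text
time: 1.77
ee_pos: [0.5477, 0.0176, 0.1997]
eef_rot: [-0.089, 0.996, -0.001, -0.0]
ft_force: [-0.7, 0.1, 0.6]
width: 0.0477
grip_force: 0.0
```

Run:
```python
from h import *
import cv2
units(.548,.021,.2,100.5);print(telemetry.read_state()['joint_positions'].round(2))
c=get_calibration("wrist");im=camera("wrist");cv2.imwrite("pics/w1.png",im[:,:,::-1])
P=np.array([.622,.0346,.0338,.1835])
pr=proj(c,rackpts(P,[[0,.125,0],[0,-.125,0],[-.15,-.125,0],[-.15,.125,0],[-.111,0,.024],[-.075-.022,0,.036],[-.053,0,.036],[-.021,0,0],[-.129,0,0]]));print(pr.round(1).tolist())
```

```text
t 1.7667 turn [-0.022 -0.01  -0.054] shift [-0.022  0.082 -0.008]
[-0.52  0.17  0.46  1.71 -0.08  1.27  1.7 ]
[[434.9, 243.4], [216.1, 244.2], [201.6, 108.2], [448.9, 106.8], [325.4, 149.4], [325.5, 165.9], [325.6, 209.9], [325.3, 226.7], [325.1, 128.7]]
```

View pics/w1.png

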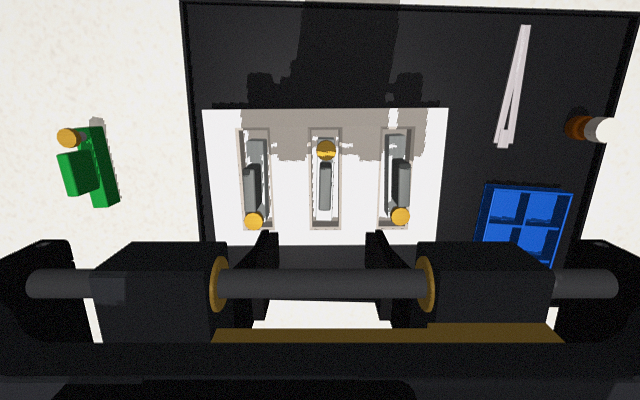

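The wrist view agrees with the model within 1–2 px: rack corners at (202,109) and (447,107), fin at (325,187), head at (326,149). I'll descend to the fin now.

Emit:
{"name": "drive_tool", "arguments": {
  "series": [0,0,0,-0.02,0.03,0.3,0.1,0,0,0,-0.02,0.03,0.8,0.1,0,0,0,-0.02,0.03,1.3,0.1,0,0,0,-0.02,0.03,1.7,0.1,0,0,0,-0.02,0.03,2.1,0.1,0,0,0,-0.02,0.03,2.3,0.1,0,0,0,-0.02,0.03,2.4,0.1,0,0,0,-0.02,0.03,2.4,0.1]
}}

```text
time: 2.48
ee_pos: [0.5467, 0.0249, 0.1034]
eef_rot: [-0.093, 0.996, 0.0, -0.001]
ft_force: [0.4, -0.3, -0.1]
width: 0.0477
grip_force: 0.0
```

```bash
python3 -c "
from h import *
units(.548,.021,.063,100.5)"
```

```text
t 2.4833 turn [ 0.004 -0.016  0.024] shift [-0.016 -0.102  1.01 ]
```

Emit:
{"name": "drive_tool", "arguments": {
  "series": [0,0,0,-0.02,-0.1,0.2,0.1,0,0,0,-0.02,-0.1,0.4,0.1,0,0,0,-0.02,-0.1,0.6,0.1,0,0,0,-0.02,-0.1,0.8,0.1,0,0,0,-0.02,-0.1,0.95,0.1,0,0,0,-0.02,-0.1,1.01,0.1,0,0,0,-0.02,-0.1,1.01,0.1,0,0,0,-0.02,-0.1,1.01,0.1]
}}

```text
time: 3.15
ee_pos: [0.549, 0.02, 0.0638]
eef_rot: [-0.092, 0.996, 0.0, -0.0]
ft_force: [0.8, 0.1, -0.2]
width: 0.0479
grip_force: 0.0
```

```bash
python3 -c "
from h import *
units(.548,.021,.063,100.5)"
```

```text
t 3.15 turn [ 0.    -0.     0.006] shift [0.021 0.03  0.021]
```

Emit:
{"name": "drive_tool", "arguments": {
  "series": [0,0,0,0.02,0.03,0.02,-1,0,0,0,0.02,0.03,0.02,-1,0,0,0,0.02,0.03,0.02,-1,0,0,0,0.02,0.03,0.02,-1,0,0,0,0.02,0.03,0.02,-1,0,0,0,0.02,0.03,0.02,-1,0,0,0,0.02,0.03,0.02,-1],
  "grip_force": 30
}}

```text
time: 3.73
ee_pos: [0.5481, 0.021, 0.0632]
eef_rot: [-0.092, 0.996, 0.0, 0.0]
ft_force: [-1.3, -0.6, 8.6]
width: 0.0091
grip_force: 4.4
```

Emit:
{"name": "drive_tool", "arguments": {
  "series": [0,0,0,0,0,0,-1,0,0,0,0,0,0,-1,0,0,0,0,0,0,-1]
}}

```text
time: 3.98
ee_pos: [0.5485, 0.0205, 0.0638]
eef_rot: [-0.092, 0.996, -0.0, 0.001]
ft_force: [-1.7, -1.5, 7.4]
width: 0.0004
grip_force: 3.6
```

Run:
```python
from h import *
import cv2
s=telemetry.read_state();print({k:np.round(s[k],4) for k in('ft_force','torque','grip_force','width','ee_pos')})
c=get_calibration("side");b=camera("side")[120:260,200:385,::-1];cv2.imwrite("pics/s2.png",cv2.resize(b,None,fx=4,fy=4,interpolation=2))
```

```text
{'ft_force': array([-1.7119, -1.4998,  7.3738]), 'torque': array([-0.3702,  0.306 , -0.0316]), 'grip_force': np.float64(3.6171), 'width': np.float64(0.0004), 'ee_pos': array([0.5485, 0.0205, 0.0638])}
```

View pics/s2.png

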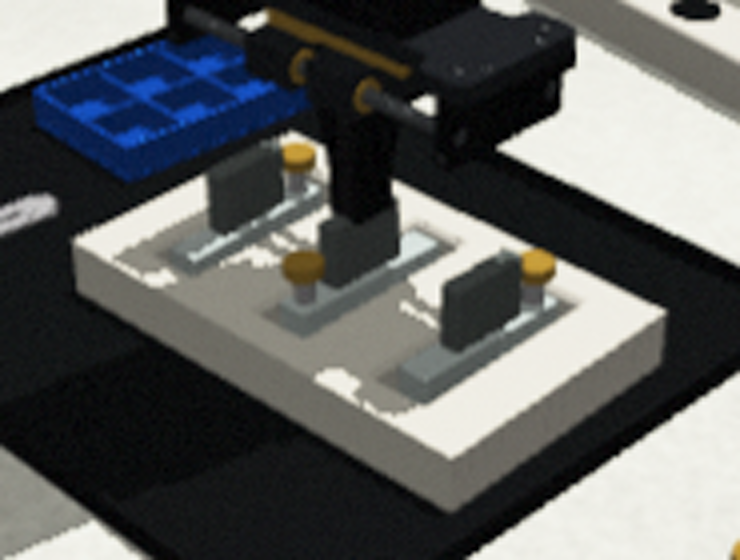

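Run:
```python
from h import *
c=get_calibration("side");P=np.array([.622,.0346,.0338,.1835])
X=rackpts(P,[[-.097,-.006,.036],[-.053,-.006,.036],[-.053,-.006,.002],[-.097,-.006,.002],[-.097,.006,.036],[-.111,0,.024],[0,-.125,0],[-.15,-.125,0]])
X=np.r_[X,[[.5485,.0205,.0638],[.5485,.0205,.0608],[.5485,.0205,.0418]]]
print(((proj(c,X)-[200,120])*4).round(0).tolist())
s=telemetry.read_state();print(R.from_quat(s["eef_rot"]).as_matrix().round(3), r.tips_ahead)
c=get_calibration("wrist");print(c["xyz"])
```

```text
[[334.0, 233.0], [400.0, 197.0], [400.0, 258.0], [336.0, 295.0], [316.0, 223.0], [304.0, 262.0], [664.0, 312.0], [448.0, 458.0], [360.0, 221.0], [360.0, 227.0], [360.0, 261.0]]
[[-0.983 -0.182  0.001]
 [-0.182  0.983 -0.   ]
 [-0.001 -0.    -1.   ]] 0.022
[0.4719892  0.00610521 0.23243868]
```

The picture shows the holder unmoved and the fingers shut on or just behind the top of the fin, near (362,215). So the fin isn't held. I'll open at this height and look at the tips against the fin.

Emit:
{"name": "drive_tool", "arguments": {
  "series": [0,0,0,0,0,-0.02,0.1,0,0,0,0,0,0,0.1,0,0,0,0,0,0,0.1,0,0,0,0,0,0,0.1,0,0,0,0,0,0,0.1,0,0,0,0,0,0,0.1]
}}

```text
time: 4.53
ee_pos: [0.5479, 0.0211, 0.0629]
eef_rot: [-0.092, 0.996, 0.0, -0.0]
ft_force: [-0.9, 0.1, 0.4]
width: 0.0326
grip_force: 0.3
```

Run:
```python
from h import *
import cv2
s=telemetry.read_state();print({k:np.round(s[k],4) for k in('ft_force','torque','grip_force','width','ee_pos')})
b=camera("side")[130:210,240:330,::-1];b=cv2.resize(b,None,fx=6,fy=6,interpolation=2)
t=camera("top")[150:250,230:340,::-1];
cv2.imwrite("pics/s3.png",b)
```

```text
{'ft_force': array([-0.9237,  0.0961,  0.3644]), 'torque': array([ 0.0586, -0.0097, -0.0036]), 'grip_force': np.float64(0.3186), 'width': np.float64(0.0326), 'ee_pos': array([0.5479, 0.0211, 0.0629])}
```

View pics/s3.png

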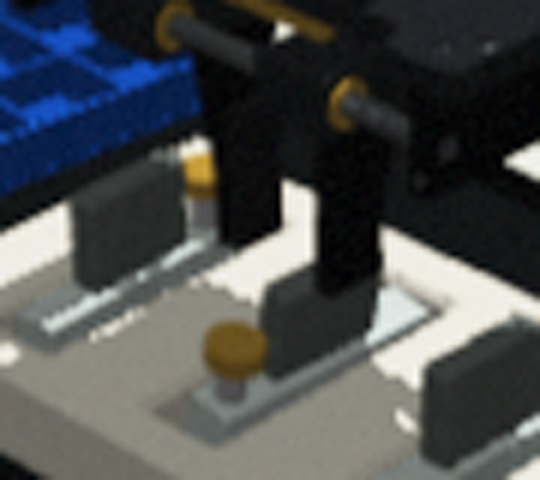

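Run:
```python
from h import *
c=get_calibration("side")
ty=np.array([-.182,.983,0]);o=np.array([.5479,.0211,0])
for z in(.042,.055,.065,.07,.075):
    X=[o+ty*d+[0,0,z] for d in(-.024,0,.024)];print(z,((proj(c,X)-[240,130])*6).round(0).tolist())
```

```text
0.042 [[353.0, 359.0], [298.0, 330.0], [244.0, 302.0]]
0.055 [[353.0, 324.0], [297.0, 296.0], [243.0, 268.0]]
0.065 [[353.0, 297.0], [297.0, 268.0], [243.0, 241.0]]
0.07 [[353.0, 283.0], [297.0, 255.0], [242.0, 227.0]]
0.075 [[353.0, 269.0], [297.0, 241.0], [242.0, 214.0]]
```

The tips are really at about z = 0.066, some 25 mm higher than the nominal geometry says, so the fingers closed on the fin's top edge. I'll go down 20 mm slowly, watching the force, and grip again.

Emit:
{"name": "drive_tool", "arguments": {
  "series": [0,0,0,0,0,0,0.1,0,0,0,0,0,0.1,0.1,0,0,0,0,0,0.2,0.1,0,0,0,0,0,0.3,0.1,0,0,0,0,0,0.4,0.1,0,0,0,0,0,0.5,0.1,0,0,0,0,0,0.5,0.1,0,0,0,0,0,0.5,0.1]
}}

```text
time: 5.3
ee_pos: [0.5477, 0.0209, 0.0427]
eef_rot: [-0.092, 0.996, -0.0, -0.0]
ft_force: [0.8, 0.1, -0.1]
width: 0.0482
grip_force: 0.0
```

Emit:
{"name": "drive_tool", "arguments": {
  "series": [0,0,0,0,0,0,-1,0,0,0,0,0,0,-1,0,0,0,0,0,0,-1,0,0,0,0,0,0,-1,0,0,0,0,0,0,-1,0,0,0,0,0,0,-1,0,0,0,0,0,0,-1,0,0,0,0,0,0,-1],
  "grip_force": 30
}}

```text
time: 5.97
ee_pos: [0.548, 0.021, 0.0431]
eef_rot: [-0.092, 0.996, 0.0, 0.0]
ft_force: [-0.1, 0.8, 0.6]
width: 0.0117
grip_force: 29.9
```

The fin is gripped: 11.7 mm opening, 30 N. I'll lift it straight up.

Emit:
{"name": "drive_tool", "arguments": {
  "series": [0,0,0,0,0,-0.1,-1,0,0,0,0,0,-0.25,-1,0,0,0,0,0,-0.45,-1,0,0,0,0,0,-0.7,-1,0,0,0,0,0,-1.0,-1,0,0,0,0,0,-1.35,-1,0,0,0,0,0,-1.7,-1,0,0,0,0,0,-2.0,-1,0,0,0,0,0,-2.2,-1,0,0,0,0,0,-2.25,-1]
}}

```text
time: 6.8
ee_pos: [0.5488, 0.0211, 0.135]
eef_rot: [-0.092, 0.996, 0.0, 0.001]
ft_force: [-0.3, -0.1, -1.9]
width: 0.0119
grip_force: 29.9
```

Run:
```python
from h import *
s=telemetry.read_state();print(s['joint_positions'].round(2),s['width'],s['ft_force'])
```

```text
[-0.51  0.23  0.45  1.79 -0.11  1.14  1.73] 0.01185324440660488 [-0.27899277 -0.1287367  -1.9339135 ]
```

Emit:
{"name": "drive_tool", "arguments": {
  "series": [0,0,0.4,0,0,0,-1,0,0,1.3,0,0,0,-1,0,0,2.5,0,0,0,-1,0,0,3.7,0,0,0,-1,0,0,4.9,0,0,0,-1,0,0,6.1,0,0,0,-1,0,0,7.3,0,0,0,-1,0,0,8.5,0,0,0,-1,0,0,9.7,0,0,0,-1,0,0,10.9,0,0,0,-1]
}}

```text
time: 7.63
ee_pos: [0.5476, 0.021, 0.1326]
eef_rot: [0.377, 0.926, -0.0, -0.0]
ft_force: [-0.3, 0.2, -1.6]
width: 0.0117
grip_force: 29.9
```

Emit:
{"name": "drive_tool", "arguments": {
  "series": [0,0,1.2,0,0,0,-1,0,0,2.4,0,0,0,-1,0,0,3.6,0,0,0,-1,0,0,4.8,0,0,0,-1,0,0,6,0,0,0,-1,0,0,7.2,0,0,0,-1,0,0,8.4,0,0,0,-1,0,0,9.6,0,0,0,-1,0,0,10.8,0,0,0,-1,0,0,12,0,0,0,-1]
}}

```text
time: 8.47
ee_pos: [0.5476, 0.0211, 0.1326]
eef_rot: [0.789, 0.614, -0.0, -0.0]
ft_force: [-0.2, 0.0, -1.5]
width: 0.0119
grip_force: 29.9
```

```bash
python3 -c "
from h import *
units(.548,.021,.135,-79.5);print(telemetry.read_state()['joint_positions'].round(2))"
```

```text
t 8.4667 turn [-6.000e-03  8.000e-03  1.305e+01] shift [ 0.001  0.009 -0.059]
[-0.74  0.27  0.72  1.8  -0.19  1.14 -0.21]
```

Emit:
{"name": "drive_tool", "arguments": {
  "series": [0,0,1.3,0,0,0,-1,0,0,2.6,0,0,0,-1,0,0,3.9,0,0,0,-1,0,0,5.2,0,0,0,-1,0,0,6.5,0,0,0,-1,0,0,7.8,0,0,0,-1,0,0,9.1,0,0,0,-1,0,0,10.4,0,0,0,-1,0,0,11.7,0,0,0,-1,0,0,12.6,0,0,0,-1]
}}

```text
time: 9.3
ee_pos: [0.5476, 0.0211, 0.1327]
eef_rot: [0.994, 0.111, -0.0, 0.0]
ft_force: [-0.1, -1.1, -2.0]
width: 0.0118
grip_force: 29.9
```

Emit:
{"name": "drive_tool", "arguments": {
  "series": [0,0,0.45,0,0,0,-1,0,0,0.45,0,0,0,-1,0,0,0.45,0,0,0,-1]
}}

```text
time: 9.55
ee_pos: [0.5477, 0.0211, 0.1327]
eef_rot: [0.995, 0.095, -0.0, 0.0]
ft_force: [0.5, -0.5, -2.4]
width: 0.0112
grip_force: 29.9
```

Run:
```python
from h import *
import cv2
units(.548,.021,.135,-79.5);print(telemetry.read_state()['joint_positions'].round(2))
c=get_calibration("side");d=get_calibration("top")
a=camera("side")[80:240,200:390,::-1];a=cv2.resize(a,None,fx=3.5,fy=3.5,interpolation=2)
cv2.imwrite("pics/s4.png",a)
P=np.array([.622,.0346,.0338,.1835])
X=rackpts(P,[[-.075+dx,dy,.092+z] for dx,dy,z in((.045,-.009,2e-3),(-.045,-.009,2e-3),(-.045,-.009,-.022),(.045,-.009,-.022),(.036,0,.024))])
print(((proj(c,X)-[200,80])*3.5).round(0).tolist())
```

```text
t 9.55 turn [0.    0.006 0.078] shift [ 0.006  0.005 -0.056]
[-0.9   0.31  0.92  1.81 -0.27  1.15 -1.27]
[[385.0, 204.0], [262.0, 264.0], [263.0, 306.0], [384.0, 244.0], [361.0, 166.0]]
```

View pics/s4.png

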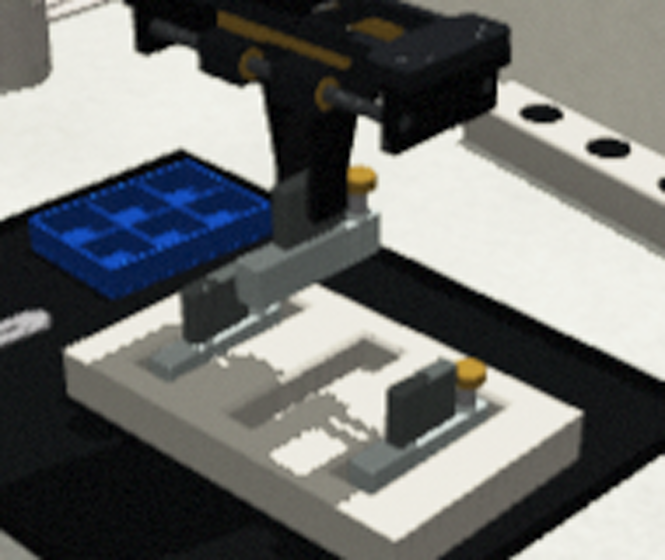

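The stud now points to the far edge (head at (361,178)), and the holder sits over the empty slot within 1–2 mm of the predicted outline. I'll lower it, slowing down at the slot.

Emit:
{"name": "drive_tool", "arguments": {
  "series": [0,0,0.08,0,0,0.2,-1,0,0,0.08,0,0,0.5,-1,0,0,0.08,0,0,0.8,-1,0,0,0.08,0,0,1.1,-1,0,0,0.08,0,0,1.3,-1,0,0,0.08,0,0,1.45,-1,0,0,0.08,0,0,1.55,-1,0,0,0.08,0,0,1.65,-1,0,0,0.08,0,0,1.75,-1,0,0,0.08,0,0,1.8,-1]
}}

```text
time: 10.43
ee_pos: [0.548, 0.0211, 0.0607]
eef_rot: [0.996, 0.091, 0.0, -0.0]
ft_force: [-0.2, -0.6, -2.7]
width: 0.0118
grip_force: 29.9
```

Emit:
{"name": "drive_tool", "arguments": {
  "series": [0,0,0,0,0,0.06,-1,0,0,0,0,0,0.12,-1,0,0,0,0,0,0.18,-1,0,0,0,0,0,0.24,-1,0,0,0,0,0,0.3,-1,0,0,0,0,0,0.35,-1,0,0,0,0,0,0.39,-1,0,0,0,0,0,0.42,-1,0,0,0,0,0,0.43,-1,0,0,0,0,0,0.43,-1]
}}

```text
time: 11.27
ee_pos: [0.5479, 0.021, 0.0438]
eef_rot: [0.996, 0.091, -0.0, -0.0]
ft_force: [-0.3, 0.4, -1.5]
width: 0.0117
grip_force: 29.9
```

Nearly home. I'll go down the last little way until the force shows contact.

Emit:
{"name": "drive_tool", "arguments": {
  "series": [0,0,0,0,0,0.01,-1,0,0,0,0,0,0.02,-1,0,0,0,0,0,0.02,-1,0,0,0,0,0,0.02,-1]
}}

```text
time: 11.6
ee_pos: [0.548, 0.0211, 0.0431]
eef_rot: [0.996, 0.091, 0.0, -0.0]
ft_force: [0.7, 1.2, -1.4]
width: 0.0117
grip_force: 29.9
```

Emit:
{"name": "drive_tool", "arguments": {
  "series": [0,0,0,0,0,0.01,-1,0,0,0,0,0,0.02,-1,0,0,0,0,0,0.03,-1,0,0,0,0,0,0.03,-1]
}}

```text
time: 11.93
ee_pos: [0.5481, 0.021, 0.0431]
eef_rot: [0.996, 0.09, -0.0, -0.001]
ft_force: [-9.0, -0.3, 17.7]
width: 0.0118
grip_force: 29.9
```

Firm contact (18 N) at the same height as the original seating, so it's home. I'll ease off, release and retreat.

Emit:
{"name": "drive_tool", "arguments": {
  "series": [0,0,0,0,0,-0.03,-1,0,0,0,0,0,-0.03,0.1,0,0,0,0,0,-0.03,0.1,0,0,0,0,0,-0.03,0.1,0,0,0,0,0,-0.03,0.1,0,0,0,0,0,-0.03,0.1,0,0,0,0,0,-0.03,0.1,0,0,0,0,0,-0.03,0.1,0,0,0,0,0,-0.1,0.1,0,0,0,0,0,-0.2,0.1]
}}

```text
time: 12.77
ee_pos: [0.5477, 0.021, 0.0498]
eef_rot: [0.996, 0.09, -0.0, 0.0]
ft_force: [0.4, 0.3, -0.5]
width: 0.0475
grip_force: 0.0
```

Emit:
{"name": "drive_tool", "arguments": {
  "series": [0,0,0,0,0,-0.3,0.1,0,0,0,0,0,-0.7,0.1,0,0,0,0,0,-1.2,0.1,0,0,0,0,0,-1.8,0.1,0,0,0,0,0,-2.4,0.1,0,0,0,0,0,-2.9,0.1,0,0,0,0,0,-3.2,0.1,0,0,0,0,0,-3.3,0.1,0,0,0,0,0,-3.3,0.1]
}}

```text
time: 13.52
ee_pos: [0.5483, 0.0212, 0.1827]
eef_rot: [0.996, 0.091, 0.001, -0.0]
ft_force: [0.0, 0.0, 0.4]
width: 0.0475
grip_force: 0.0
```

Run:
```python
from h import *
import cv2
a=camera("side")[120:260,200:385,::-1];cv2.imwrite("pics/s5.png",cv2.resize(a,None,fx=4,fy=4,interpolation=2))
s=telemetry.read_state();print(s["time"],s["ft_force"],s["width"])
```

```text
13.5667 [ 0.3236427   0.02979917 -0.63990467] 0.04766752791335549
```

View pics/s5.png

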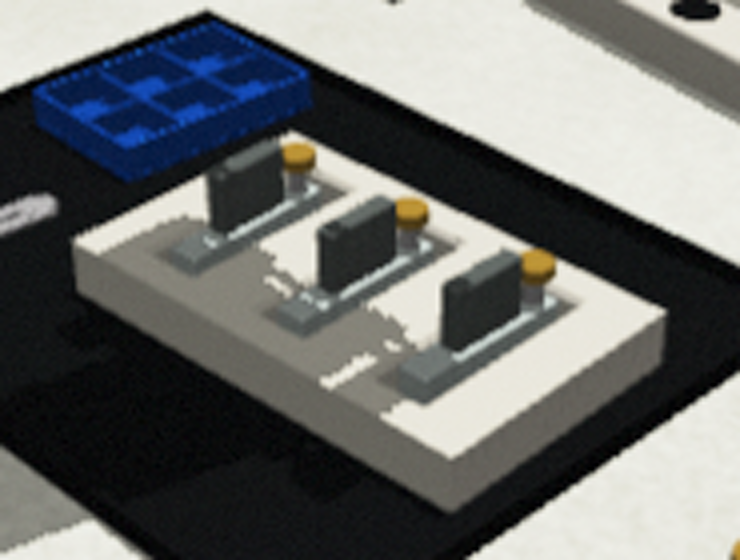

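All three studs point to the far edge, with heads at (298,157), (410,212) and (538,266). The middle holder sits level with the others and the neighbours haven't moved.

```bash
python3 -c "
from bench import r
print(r.close_job())"
```

```text
the job is handed in; nothing more can be done
None
```

The reversed holder is turned end for end and fully seated in its own slot, all three studs point the same way, and the job was handed in at about 13.6 s; the first grip closed on top of the fin (8.6 N, nothing moved), so I regripped 20 mm lower.

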